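Set the water feed of the wet-carving bench

TASK

Set the trickle of water for wet stone carving: with the black handle on the red valve wheel, turn the valve clockwise until it just seats (gently, because forcing the wheel on past the stop crushes the rubber washer), then back it off exactly two full turns. Finish with the handle still held in the gripper at that setting, because the pump is about to start and would shake the wheel round; leave the stone, bottle, hammer and mug where they are.

Things in the scene. Friction and masses are not known exactly. Their poses are not given: they have to be found in the camera images.
- valve_wheel (a joint): turn of the red wheel on its upright stem (it does not rise), rad: 0 = seated, the stop; grows as it opens, counter-clockwise from above, to 3.4 turns at most; two turns from the stop = 12.566; starts 0.3 to 1.1 turns open. Friction 0.14 N m (3 N at the handle); it stays where it is left
- seat_washer (a joint): how far the wheel is driven on past the stop, squeezing the rubber washer, rad: 0 = not squeezed, negative = squeezed. Once valve_wheel reads 0, wheel, stem and handle yield clockwise as on a spring of 5 N m per rad (2 N per mm at the handle, from about 3 N) and come back when eased. -0.05 to -0.1 is snugly shut, beyond -0.25 the washer is crushed
- wheel_center (a point): on the upright axis of the red handwheel (125 mm over the rim, rim bar 14 mm thick, 3 spokes), at mid-height of the rim, 180 mm above the bench. The point turns with the wheel: the handle's axis lies 52 mm from it along the point's own -y
- valve_handle: black upright revolving handle on the wheel's rim, a cylinder 22 mm across and 64 mm tall that spins freely on its pin, so the gripper can go round with it without turning. Origin on its axis at its lower end, 10 mm above the rim's mid-height. Only the wheel lies beneath it and nothing rises beside it: grip its upper part from above
- handle_top (a point): centre of the handle's top end, 64 mm above its origin, about 254 mm above the bench
- station: fixed water station: foot plate, copper pipe (axis 72 mm up, along its y), bronze globe valve, riser 190 mm towards +y, spout 210 mm towards -y over a grey tray (280 x 200 x 34 mm, centred 240 mm towards -y). Origin on the bench under the valve stem; position and yaw vary. With the valve just seated, and after each full turn, the handle lies towards the tray (-y)
- stone_blank: pink stone blank 85 x 48 x 24 mm lying in the tray, origin at the centre of its underside; leave it where it is
- water_bottle: teal drinking bottle with black cap, 68 mm wide, 190 mm tall, standing beyond the riser, origin at the centre of its foot; leave it standing
- hammer: carver's hammer with wooden handle and steel head, 250 mm long, lying on the bench between the robot and the valve, origin at mid-length; leave it where it is
- mug: blue mug, 82 mm wide, 92 mm tall, standing on the far side of the valve, origin at the centre of its foot; leave it standing

How it is judged:
By the outcome, as a careful person would: the job done as asked, in the order asked, and still so for the second after the job is handed in, while the arm keeps its last pose, push and grip.
It also fails if it takes over 70 s, if anything falls off the work surface, if the arm or the gripper's body presses on something with over 40 N, if the wrist force passes 120 N, or if a joint passes its speed limit or range.

ROBOT

A 7-joint arm with a two-finger parallel gripper is mounted at the origin on the work surface. World frame = base frame: x ahead of the robot, y to its left, z up, the work surface at z = 0. Lengths are in m, angles in rad, forces in N, time in s.
With the tool pointing down it reaches from about 0.4 to 0.875 m from the base axis. Payload 6.5 kg.
Tool frame: the origin (TCP) lies on the centre line of the jaws, within the pads' length; the fingertips stand 19 mm ahead of it and the grasp point (between the pads) is the TCP; z points along the fingers, y is the direction in which the jaws open and shut (so a half turn about z gives the same grasp; the last joint's range is limited). The gripper opens to 85 mm and grips with 20 to 120 N. Pads are 22 mm wide; open, the fingers measure 114 mm over their backs; the gripper's body (76 mm by 85 mm) begins 54 mm behind the grasp point. The pads swing forward as they close: fully open they stand 13 mm farther back than shut.
Start: joints at [1.254, 0.536, -0.004, 1.538, 0.003, 1.067, -0.071], TCP at [0.161, -0.63, 0.25] pointing down, gripper open.
Joint ranges: [-2.7, 2.7], [-0.37, 2.16], [-1.27, 1.26], [0.24, 2.4], [-1.31, 4.45], [0.19, 1.91], [-2.76, 2.76]. Speed limits (rad/s): [2.39, 2.39, 3.14, 3.14, 3.14, 3.14, 3.14].

INTERFACE

Orientations are given as a unit quaternion [w, x, y, z].
In Python, from rig import ctrl gives the robot as it stands. The module is installed in compiled form; this text tells all that it offers.
- The arm moves only by the tool play_rows, never from a script. Its argument "deltas" is a list of rows, each a list of 3 entries, a list of its own where there are three numbers: the shift along the world's x, y, z in mm, then the turn, a rotation vector about the world's x, y, z in rad, then the opening, from 0 (shut) to 1 (fully open). A call has 1 to 20 rows; each row is the pose to reach, as a shift and turn from the pose commanded when the call began; what a row does not reach only later rows make up. A row lasts 1/8 s, in which the tool goes at most 62.5 mm and 10.7 degrees, less where a joint would pass 70% of its speed; a pose out of reach is approached as far as the arm can. A call with a gripper value outside its range is refused whole. The fingers move at their own pace and stop on an object; the grip force is fixed at half the most. Time passes only in rows, so rows that repeat a pose let the fingers close. It gives the time, the measured TCP pose, the force and the opening at its end, in the units of the state.
- ctrl.observe(): the state, without advancing time (a new reading comes with each control period).
- ctrl.read_camera(name): name is "scene" or "top"; returns a dict with "image" (384x512x3 uint8, blue, green, red), "depth" (384x512 float32, m along the optical axis (not along the pixel's ray), 0 where there is no reading), "fov_y" (degrees; the focal length in pixels is half the picture's height over the tangent of half this angle, whatever the lens; pixels are square), "cx", "cy" (the principal point, pixels), "dist" ([k1, k2, p1, p2, k3] as OpenCV has them; the pictures are not rectified), "R" (3x3) and "t" (3): a world point X has camera coordinates R X + t. Camera axes: x right, y down, z forward; pixel columns grow to the right and rows downward; lengths in m; the calibration is good to about 2 mm. A picture is of the moment at which its call begins.
- ctrl.hand_in(): hands the job in, once; it reports no verdict.
The state is a dict: "t": time; "qpos": joint angles; "joint_velocities": joint speeds; "joint_torque": joint torques, N m; "tool_pos": TCP position; "orientation": TCP orientation; "ft_force": force on the tool from outside, world axes, zero at the start; "wrist_torque": the same for the moment, N m; "grip_width": opening from 0.0 (shut) to 1.0 (fully open).
Only numpy, scipy, OpenCV 4.12 (cv2) and the standard library are available. Lean on these libraries where they do the work, as an engineer would, in place of code of your own. Each camera call takes 0.05 s, during which the arm holds its last target. There are 200 camera calls.

## Working session

There is one attempt and no reset: what is moved stays moved. The work goes in short steps, Python scripts to look and compute and a tool call to move; the robot and the scene stay as the last step left them, time stands still between calls to the robot, and variables do not carry over. Pictures are saved under pics/ and viewed, about 8 in all and at most 12, crops included, and the job is handed in when it is done.

Besides the shell and the picture viewer there is one more tool, called after ">>>" as name([rows], argument=value, ...), one row to a line, values as JSON. play_rows: Moves the arm, as the interface text tells. Its arguments: {"type":"object","properties":{"deltas":{"type":"array"}},"required":["deltas"]}

```bash
mkdir -p pics; ls
cat > h.py <<'E'
from rig import ctrl
import numpy as np, cv2
def cam(n):
    c=ctrl.read_camera(n); f=c["image"].shape[0]/2/np.tan(np.radians(c["fov_y"])/2)
    c["K"]=np.array([[f,0,c["cx"]],[0,f,c["cy"]],[0,0,1.]]); c["dist"]=np.array(c["dist"],float); return c
def world(c,uv,z=None):
    """all px -> world using depth, or plane z"""
    uv=np.array(uv,float).reshape(-1,2)
    n=cv2.undistortPoints(uv.reshape(-1,1,2),c["K"],c["dist"]).reshape(-1,2)
    r=np.c_[n,np.ones(len(n))]; R=np.array(c["R"]);t=np.array(c["t"])
    if z is None:
        d=c["depth"][uv[:,1].astype(int),uv[:,0].astype(int)]; return (r*d[:,None]-t)@R
    o=-R.T@t; w=r@R; s=(z-o[2])/w[:,2]; return o+w*s[:,None]
E
python3 - <<'E'
from h import *
for n in("scene","top"):
    c=cam(n);cv2.imwrite(f"pics/{n}0.png",c["image"]);print(n,-np.array(c["R"]).T@c["t"],c["fov_y"],c["dist"])
    v,u=np.nonzero(c["depth"]>0); P=world(c,np.c_[u,v]); b=c["image"][v,u].astype(int)
    m=(P[:,2]>.165)&(P[:,2]<.2)&(b[:,2]>b[:,1]+60)&(b[:,2]>b[:,0]+60);print("red",m.sum(),P[m].min(0) if m.any() else 0,P[m].max(0) if m.any() else 0)
    m=(P[:,2]>.246)&(P[:,2]<.262)&(b.max(1)<80);print("top",m.sum(),P[m].mean(0),np.median(P[m],0))
s=ctrl.observe();print(s)
E
```

```text
pics
scene [ 1.24576534 -0.40197667  1.01354979] 49.254732855873165 [-0.05032254  0.          0.          0.          0.        ]
red 693 [ 0.47926864 -0.02516933  0.16631798] [0.60437929 0.09860792 0.19541279]
top 498 [0.04128623 0.73632479 0.25405719] [0.05252992 1.22245029 0.25408687]
top [0.41563533 0.11210988 1.41171766] 42.151066686624546 [-0.0355408  0.         0.         0.         0.       ]
red 888 [ 0.47810514 -0.02527695  0.1725692 ] [0.6009525  0.09914218 0.19356199]
top 39 [0.50341336 0.07567268 0.25347345] [0.50444392 0.07410074 0.25378335]
{'t': 0.1, 'qpos': array([ 1.25380467,  0.53711629, -0.0044542 ,  1.53874876,  0.00261118,
        1.0672934 , -0.07119669]), 'joint_velocities': array([ 2.02403139e-03, -5.47742326e-05, -2.08209099e-05, -2.16643573e-03,
       -6.69296887e-05,  1.21329197e-03, -8.18088957e-04]), 'joint_torque': array([ 2.89534946e-03, -5.84566784e+01,  1.05161615e+00, -2.59778738e+01,
        1.25261710e-02,  4.55878835e-03,  7.84264643e-06]), 'tool_pos': array([ 0.16117556, -0.62915567,  0.24949372]), 'orientation': array([-7.64368330e-04,  9.92142074e-01,  1.25113938e-01, -1.55396249e-04]), 'ft_force': array([-0.06558839, -0.70118762, -0.59708941]), 'wrist_torque': array([-0.02312449, -0.00324786, -0.01229387]), 'grip_width': 1.001606709113281}
```

View pics/scene0.png

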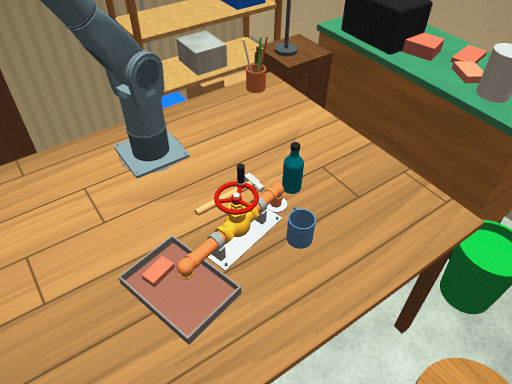

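View pics/top0.png

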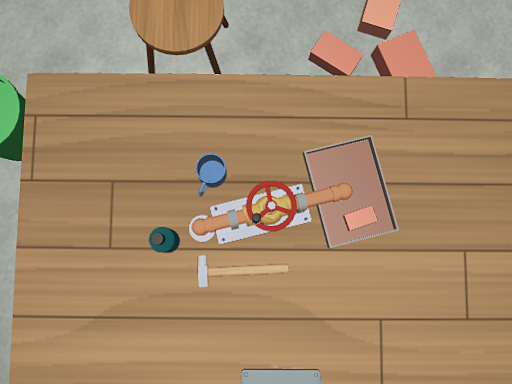

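The top view shows the wheel at about (271,206), the handle top at (256,218), and the pipe from the riser (200,227) to the spout (345,190). The tray is on the right (world -y) and the hammer lies below at (245,270). Next I'll measure these accurately.

Run:
```python
from h import *
from scipy.optimize import least_squares
for n in("scene","top"):
    c=cam(n); v,u=np.nonzero(c["depth"]>0); P=world(c,np.c_[u,v]); b=c["image"][v,u].astype(int)
    near=np.hypot(P[:,0]-.54,P[:,1]-.037)<.085
    m=near&(P[:,2]>.165)&(P[:,2]<.2)&(b[:,2]>b[:,1]+60)&(b[:,2]>b[:,0]+60)
    Q=P[m]; r0=np.hypot(Q[:,0]-.54,Q[:,1]-.037); Q=Q[r0>.045]
    f=lambda p:np.hypot(np.hypot(Q[:,0]-p[0],Q[:,1]-p[1])-.0555,Q[:,2]-p[2])-.007
    s=least_squares(f,[.54,.037,.18],loss="soft_l1",f_scale=.002); print(n,"centre",s.x,np.std(f(s.x)))
    m=near&(P[:,2]>.2)&(P[:,2]<.247)&(b.max(1)<110); H=P[m]
    m2=near&(P[:,2]>.249)&(P[:,2]<.26)&(b.max(1)<110);T=P[m2]
    if len(H)>10:
        g=least_squares(lambda p:np.hypot(H[:,0]-p[0],H[:,1]-p[1])-.011,H.mean(0)[:2],loss="soft_l1",f_scale=.001).x;print(" handle side",g,len(H))
    print(" top",T.mean(0),(T.min(0)+T.max(0))/2,len(T))
    # pipe: orange, axis z .072, dist from tray excluded
    m=(b[:,2]>b[:,1]+50)&(P[:,2]>.06)&(P[:,2]<.12)&(np.abs(P[:,0]-.54)<.15)&(np.abs(P[:,1]-.037)<.23); A=P[m]
    # pipe top line: only pts z within 15mm of upper
    d=np.hypot(A[:,0]-s.x[0],A[:,1]-s.x[1]); A=A[d>.07]
    def g(p):
        nx=np.array([np.cos(p[0]),np.sin(p[0])]); return np.hypot((A[:,:2]-s.x[:2])@nx-p[1],A[:,2]-.072)-p[2]
    k=least_squares(g,[np.radians(14.3),0,.014],loss="soft_l1",f_scale=.002).x; print(" pipe normal deg",np.degrees(k[0]),k[1:],len(A))
    # foot plate edges
    m=(b.min(1)>150)&(P[:,2]>-.005)&(P[:,2]<.02)&(np.hypot(P[:,0]-.54,P[:,1]-.037)<.16)
    w=P[m][:,:2].astype(np.float32); print(" plate",cv2.minAreaRect(w),m.sum())
    m=(P[:,2]>.028)&(P[:,2]<.04)&(b.max(1)<130)&(P[:,1]<-.04)&(P[:,1]>-.4)&(abs(P[:,0]-.58)<.25)
    print(" tray",cv2.minAreaRect(P[m][:,:2].astype(np.float32)),m.sum())
```

```text
scene centre [0.54066591 0.03805582 0.18110901] 0.0017563779596829932
 handle side [0.50592629 0.07718469] 93
 top [0.50857411 0.07493879 0.25403883] [0.50834452 0.07528913 0.25389347] 34
 pipe normal deg 14.428677000872497 [-0.00055959  0.02048322] 996
 plate ((0.5572652220726013, 0.06379135698080063), (0.07137774676084518, 0.27440813183784485), 13.13271713256836) 1119
 tray ((0.5965244174003601, -0.16883070766925812), (0.27910763025283813, 0.25272607803344727), 14.610152244567871) 304
top centre [0.53902958 0.03790702 0.18029767] 0.0019611707311347247
 top [0.50405423 0.07617171 0.25321479] [0.50387911 0.07630206 0.25327099] 63
 pipe normal deg 14.50951813618075 [-0.00016705  0.0199844 ] 1228
 plate ((0.5396019220352173, 0.03935551643371582), (0.11213287711143494, 0.3059094548225403), 14.614830017089844) 1422
 tray ((0.5900431871414185, -0.16402669250965118), (0.27370017766952515, 0.2586837410926819), 14.584358215332031) 160
```

>>> play_rows([
  [[40,50,70],[0,0,0.17],1],
  [[80,100,90],[0,0,0.34],1],
  [[120,150,90],[0,0,0.5],1],
  [[160,200,90],[0,0,0.66],1],
  [[200,250,90],[0,0,0.82],1],
  [[240,300,90],[0,0,0.98],1],
  [[270,350,90],[0,0,1.14],1],
  [[300,400,90],[0,0,1.3],1],
  [[320,450,90],[0,0,1.4],1],
  [[330,500,90],[0,0,1.4],1],
  [[340,550,90],[0,0,1.4],1],
  [[343,600,90],[0,0,1.4],1],
  [[343,650,90],[0,0,1.4],1],
  [[343,704,90],[0,0,1.4],1],
  [[343,704,90],[0,0,1.4],1],
  [[343,704,90],[0,0,1.4],1],
])

```text
t: 2.2
tool_pos: [0.5043, 0.0737, 0.3401]
orientation: [0.0, 0.678, 0.735, -0.0]
ft_force: [-0.2, -1.6, -0.3]
grip_width: 0.997
```

>>> play_rows([
  [[1,3,-20],[0,0,0],1],
  [[1,3,-45],[0,0,0],1],
  [[1,3,-70],[0,0,0],1],
  [[1,3,-90],[0,0,0],1],
  [[1,3,-104],[0,0,0],1],
  [[1,3,-104],[0,0,0],1],
  [[1,3,-104],[0,0,0],0.5],
  [[1,3,-104],[0,0,0],0.2],
  [[1,3,-104],[0,0,0],0],
  [[1,3,-104],[0,0,0],0],
  [[1,3,-104],[0,0,0],0],
  [[1,3,-104],[0,0,0],0],
])

```text
t: 3.7
tool_pos: [0.5058, 0.0775, 0.2367]
orientation: [0.0, 0.678, 0.735, 0.0]
ft_force: [1.5, 0.7, 3.4]
grip_width: 0.239
```

Run:
```python
from h import *
c=cam("scene"); cv2.imwrite("pics/s1.png",cv2.resize(c["image"][110:270,150:330],None,fx=3,fy=3)); s=ctrl.observe(); print(s["tool_pos"],s["ft_force"],s["wrist_torque"],s["grip_width"])
```

```text
[0.50583581 0.07749736 0.23671362] [ 1.01003315 -0.07518527  4.33411303] [-0.11821077 -0.27887193 -0.03434702] 0.23952799842947511
```

View pics/s1.png

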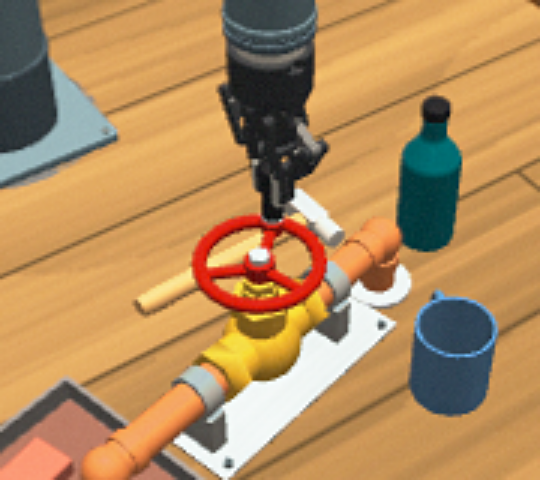

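Gripped: the fingers are round the upper part of the handle, with an opening of about 20 mm. Next I'll work out the arc rows.

```bash
cat > arc.py <<'E'
import sys,numpy as np
# arc.py cx cy r x0 y0 a1 a2 step  (mm, deg): shifts from the commanded pose x0,y0
cx,cy,r,x0,y0,a1,a2,st=map(float,sys.argv[1:])
n=int(round(abs(a2-a1)/st))
print([[round(cx+r*np.cos(a)-x0,1),round(cy+r*np.sin(a)-y0,1)] for a in np.radians(np.linspace(a1,a2,n+1)[1:])])
E
python3 arc.py 539.5 38.1 52 505 77 131.5 -18.5 10
```

```text
[[np.float64(7.3), np.float64(5.4)], [np.float64(15.4), np.float64(9.5)], [np.float64(24.1), np.float64(12.1)], [np.float64(33.1), np.float64(13.1)], [np.float64(42.2), np.float64(12.5)], [np.float64(51.0), np.float64(10.4)], [np.float64(59.3), np.float64(6.8)], [np.float64(66.9), np.float64(1.8)], [np.float64(73.4), np.float64(-4.4)], [np.float64(78.8), np.float64(-11.7)], [np.float64(82.9), np.float64(-19.8)], [np.float64(85.5), np.float64(-28.5)], [np.float64(86.5), np.float64(-37.5)], [np.float64(85.9), np.float64(-46.6)], [np.float64(83.8), np.float64(-55.4)]]
```

>>> play_rows([
  [[7.3,5.4,0],[0,0,0],0],
  [[15.4,9.5,0],[0,0,0],0],
  [[24.1,12.1,0],[0,0,0],0],
  [[33.1,13.1,0],[0,0,0],0],
  [[42.2,12.5,0],[0,0,0],0],
  [[51,10.4,0],[0,0,0],0],
  [[51,10.4,0],[0,0,0],0],
  [[51,10.4,0],[0,0,0],0],
])

```text
t: 4.75
tool_pos: [0.5569, 0.0885, 0.2369]
orientation: [0.0, 0.678, 0.735, 0.001]
ft_force: [0.6, 0.6, 5.3]
grip_width: 0.239
```

>>> play_rows([
  [[8.3,-3.6,0],[0,0,0],0],
  [[15.9,-8.6,0],[0,0,0],0],
  [[22.4,-14.8,0],[0,0,0],0],
  [[27.8,-22.1,0],[0,0,0],0],
  [[31.9,-30.2,0],[0,0,0],0],
  [[34.5,-38.9,0],[0,0,0],0],
  [[35.5,-47.9,0],[0,0,0],0],
  [[34.9,-57,0],[0,0,0],0],
  [[32.8,-65.8,0],[0,0,0],0],
  [[32.8,-65.8,0],[0,0,0],0],
  [[32.8,-65.8,0],[0,0,0],0],
])

```text
t: 6.12
tool_pos: [0.5901, 0.0215, 0.2372]
orientation: [0.001, 0.679, 0.735, 0.001]
ft_force: [2.6, -1.2, 6.9]
grip_width: 0.239
```

Run:
```python
from h import *
c=cam("scene"); cv2.imwrite("pics/s2.png",cv2.resize(c["image"][110:270,150:330],None,fx=3,fy=3)); s=ctrl.observe(); print(s["tool_pos"],s["ft_force"],s["wrist_torque"],s["grip_width"])
```

```text
[0.59013794 0.02144238 0.2371818 ] [ 2.76508259 -1.5338375   6.29695483] [-0.1925626  -0.14835614 -0.01839726] 0.24027425005491584
```

View pics/s2.png

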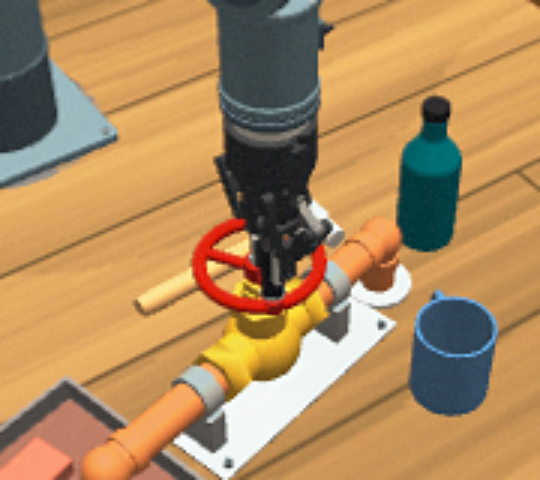

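The handle followed the arc, and forces are small. I'll continue towards the seat, expected at about -75.5°.

```bash
python3 arc.py 539.5 38.1 52 588.8 21.6 -18.5 -58.5 8 | sed 's/np.float64//g'; python3 arc.py 539.5 38.1 52 566.7 -6.2 -58.5 -86.5 2| sed 's/np.float64//g'
python3 - <<'E'
import numpy as np
from scipy.optimize import least_squares
P=np.array([[505.8,77.5],[556.9,88.5],[590.1,21.4]])
s=least_squares(lambda p:np.hypot(*(P-p[:2]).T)-p[2],[540,38,52]).x;print(s)
s=least_squares(lambda p:np.hypot(*(P-p[:2]).T)-52,[540,38]).x;print(s,np.degrees(np.arctan2(*(P-s)[:,::-1].T)))
E
```

```text
[[(-2.8), (-6.7)], [(-6.4), (-13.0)], [(-11.0), (-18.6)], [(-16.2), (-23.6)], [(-22.1), (-27.8)]]
[[(-1.6), (-1.0)], [(-3.2), (-1.8)], [(-4.8), (-2.6)], [(-6.5), (-3.4)], [(-8.1), (-4.1)], [(-9.8), (-4.7)], [(-11.6), (-5.3)], [(-13.3), (-5.8)], [(-15.1), (-6.3)], [(-16.8), (-6.7)], [(-18.6), (-7.0)], [(-20.4), (-7.3)], [(-22.2), (-7.5)], [(-24.0), (-7.6)]]
[540.86417761  38.80232037  52.2207522 ]
[541.04360559  39.05290951] [132.51080283  72.22030696 -19.79123248]
```

>>> play_rows([
  [[-2.8,-6.7,0],[0,0,0],0],
  [[-6.4,-13,0],[0,0,0],0],
  [[-11,-18.6,0],[0,0,0],0],
  [[-16.2,-23.6,0],[0,0,0],0],
  [[-22.1,-27.8,0],[0,0,0],0],
  [[-22.1,-27.8,0],[0,0,0],0],
  [[-22.1,-27.8,0],[0,0,0],0],
])

```text
t: 7.05
tool_pos: [0.567, -0.0067, 0.2368]
orientation: [0.0, 0.679, 0.734, -0.0]
ft_force: [1.4, -1.0, 7.6]
grip_width: 0.242
```

>>> play_rows([
  [[-1.6,-1,0],[0,0,0],0],
  [[-3.2,-1.8,0],[0,0,0],0],
  [[-4.8,-2.6,0],[0,0,0],0],
  [[-6.5,-3.4,0],[0,0,0],0],
  [[-6.5,-3.4,0],[0,0,0],0],
  [[-6.5,-3.4,0],[0,0,0],0],
])

```text
t: 7.8
tool_pos: [0.561, -0.0097, 0.2368]
orientation: [0.001, 0.678, 0.735, 0.0]
ft_force: [2.0, -0.8, 6.2]
grip_width: 0.241
```

>>> play_rows([
  [[-1.6,-0.7,0],[0,0,0],0],
  [[-3.3,-1.3,0],[0,0,0],0],
  [[-3.3,-1.3,0],[0,0,0],0],
  [[-3.3,-1.3,0],[0,0,0],0],
])

```text
t: 8.3
tool_pos: [0.5577, -0.0109, 0.2368]
orientation: [0.001, 0.678, 0.735, 0.0]
ft_force: [2.3, 0.1, 6.6]
grip_width: 0.238
```

>>> play_rows([
  [[-1,-0.3,0],[0,0,0],0],
  [[-1.8,-0.6,0],[0,0,0],0],
  [[-1.8,-0.6,0],[0,0,0],0],
  [[-1.8,-0.6,0],[0,0,0],0],
])

```text
t: 8.8
tool_pos: [0.556, -0.0114, 0.2368]
orientation: [0.001, 0.678, 0.735, 0.0]
ft_force: [3.1, -0.9, 4.7]
grip_width: 0.243
```

>>> play_rows([
  [[-1,-0.3,0],[0,0,0],0],
  [[-1,-0.3,0],[0,0,0],0],
  [[-1,-0.3,0],[0,0,0],0],
])

```text
t: 9.18
tool_pos: [0.555, -0.0118, 0.2368]
orientation: [0.001, 0.678, 0.735, 0.0]
ft_force: [3.2, 0.3, 6.3]
grip_width: 0.235
```

>>> play_rows([
  [[-1,-0.3,0],[0,0,0],0],
  [[-1,-0.3,0],[0,0,0],0],
  [[-1,-0.3,0],[0,0,0],0],
])

```text
t: 9.55
tool_pos: [0.554, -0.012, 0.2368]
orientation: [0.001, 0.678, 0.735, 0.0]
ft_force: [1.9, 0.5, 6.0]
grip_width: 0.243
```

>>> play_rows([
  [[-1,-0.3,0],[0,0,0],0],
  [[-1,-0.3,0],[0,0,0],0],
  [[-1,-0.3,0],[0,0,0],0],
])

```text
t: 9.93
tool_pos: [0.5533, -0.0122, 0.2369]
orientation: [0.001, 0.678, 0.735, 0.001]
ft_force: [3.7, 0.0, 5.0]
grip_width: 0.242
```

>>> play_rows([
  [[-1,-0.2,0],[0,0,0],0],
  [[-1,-0.2,0],[0,0,0],0],
  [[-1,-0.2,0],[0,0,0],0],
])

```text
t: 10.3
tool_pos: [0.5525, -0.0124, 0.2369]
orientation: [0.001, 0.678, 0.735, 0.001]
ft_force: [4.0, 0.1, 4.8]
grip_width: 0.243
```

>>> play_rows([
  [[-1,-0.2,0],[0,0,0],0],
  [[-1,-0.2,0],[0,0,0],0],
  [[-1,-0.2,0],[0,0,0],0],
])

```text
t: 10.68
tool_pos: [0.5518, -0.0125, 0.2369]
orientation: [0.001, 0.678, 0.735, 0.001]
ft_force: [5.4, 0.1, 4.4]
grip_width: 0.241
```

>>> play_rows([
  [[-1,-0.2,0],[0,0,0],0],
  [[-1,-0.2,0],[0,0,0],0],
  [[-1,-0.2,0],[0,0,0],0],
])

```text
t: 11.05
tool_pos: [0.5511, -0.0125, 0.2369]
orientation: [0.001, 0.678, 0.735, 0.002]
ft_force: [6.5, 0.5, 4.3]
grip_width: 0.24
```

Run:
```python
from h import *
F=[]
for i in range(6):
    ctrl.read_camera("top"); s=ctrl.observe(); F.append(s["ft_force"])
print(np.mean(F,0),np.std(F,0),s["tool_pos"],s["wrist_torque"])
```

```text
[6.56673593 1.02690077 3.881805  ] [0.3390514  0.44887349 0.72192633] [ 0.55107224 -0.01253329  0.23693968] [ 0.37588662 -1.62623554  0.02842015]
```

>>> play_rows([
  [[-1,-0.2,0],[0,0,0],0],
  [[-1.6,-0.3,0],[0,0,0],0],
  [[-1.6,-0.3,0],[0,0,0],0],
  [[-1.6,-0.3,0],[0,0,0],0],
])

```text
t: 11.85
tool_pos: [0.55, -0.0127, 0.237]
orientation: [0.002, 0.678, 0.735, 0.002]
ft_force: [7.8, 0.8, 2.9]
grip_width: 0.243
```

```bash
python3 - <<'E'
from h import *
from scipy.optimize import least_squares
P=np.array([[505.8,77.5],[556.9,88.5],[590.1,21.4],[567,-6.7],[561,-9.7],[557.7,-10.9],[555,-11.8],[553.3,-12.2],[551.1,-12.5]])
for r in(52,None):
    s=least_squares(lambda p:np.hypot(*(P-p[:2]).T)-(r or p[2]),[540,38,52]).x;print(s,np.degrees(np.arctan2(*(P-s[:2])[:,::-1].T)).round(1))
F=[]
for i in range(4):
    ctrl.read_camera("top"); s=ctrl.observe(); F.append(s["ft_force"])
print(np.mean(F,0),s["tool_pos"],s["t"])
E
python3 arc.py 540.5 38.6 52 553.5 -11.7 -75.5 704.5 13 | sed 's/np.float64//g;s/), (/,/g'
```

```text
[541.05602488  38.52575533  52.        ] [132.1  72.4 -19.2 -60.2 -67.5 -71.4 -74.5 -76.4 -78.9]
[540.79722579  38.64504199  52.33006518] [132.   72.1 -19.3 -60.  -67.3 -71.2 -74.3 -76.2 -78.6]
[8.43199601 1.64323846 2.22408738] [ 0.54995627 -0.01267799  0.23702057] 12.05
[[(11.0,4.2)], [(20.8,10.8)], [(28.8,19.4)], [(34.7,29.6)], [(38.1,40.8)], [(39.0,52.6)], [(37.1,64.2)], [(32.7,75.1)], [(25.9,84.8)], [(17.2,92.6)], [(6.9,98.3)], [(-4.4,101.6)], [(-16.2,102.2)], [(-27.8,100.2)], [(-38.6,95.6)], [(-48.1,88.6)], [(-55.9,79.8)], [(-61.4,69.4)], [(-64.4,58.0)], [(-64.8,46.2)], [(-62.6,34.7)], [(-57.8,23.9)], [(-50.7,14.5)], [(-41.7,6.9)], [(-31.2,1.6)], [(-19.8,-1.3)], [(-8.0,-1.5)], [(3.5,1.0)], [(14.2,6.0)], [(23.4,13.2)], [(30.9,22.4)], [(36.0,32.9)], [(38.7,44.4)], [(38.7,56.2)], [(36.0,67.7)], [(30.9,78.2)], [(23.4,87.4)], [(14.2,94.6)], [(3.5,99.6)], [(-8.0,102.1)], [(-19.8,101.9)], [(-31.2,99.0)], [(-41.7,93.7)], [(-50.7,86.1)], [(-57.8,76.7)], [(-62.6,65.9)], [(-64.8,54.4)], [(-64.4,42.6)], [(-61.4,31.2)], [(-55.9,20.8)], [(-48.1,12.0)], [(-38.6,5.0)], [(-27.8,0.4)], [(-16.2,-1.6)], [(-4.4,-1.0)], [(6.9,2.3)], [(17.2,8.0)], [(25.9,15.8)], [(32.7,25.5)], [(37.1,36.4)]]
```

Seated snugly: about 8.5 N tangential force, and a squeeze of about -0.055 rad. Now I'll back off two turns.

```bash
p(){ python3 arc.py 540.2 38.6 52 $1 $2 $3 $4 12 | sed 's/np.float64//g;s/), (/,/g'; }
p 547.5 -13.3 -75.5 164.5; p 490.1 52.5 164.5 404.5; p 577.3 75.0 404.5 632.5
```

```text
[[(15.9,5.4)], [(25.1,11.2)], [(32.8,18.8)], [(38.8,27.9)], [(42.8,38.0)], [(44.6,48.7)], [(44.1,59.6)], [(41.4,70.1)], [(36.6,79.8)], [(29.8,88.3)], [(21.4,95.3)], [(11.8,100.3)], [(1.3,103.2)], [(-9.6,103.9)], [(-20.3,102.2)], [(-30.5,98.4)], [(-39.7,92.6)], [(-47.4,85.0)], [(-53.4,75.9)], [(-57.4,65.8)]]
[[(-1.8,-10.7)], [(-1.3,-21.6)], [(1.4,-32.1)], [(6.2,-41.8)], [(13.0,-50.3)], [(21.4,-57.3)], [(31.0,-62.3)], [(41.5,-65.2)], [(52.4,-65.9)], [(63.1,-64.2)], [(73.3,-60.4)], [(82.5,-54.6)], [(90.2,-47.0)], [(96.2,-37.9)], [(100.2,-27.8)], [(102.0,-17.1)], [(101.5,-6.2)], [(98.8,4.3)], [(94.0,14.0)], [(87.2,22.5)]]
[[(-8.4,7.0)], [(-18.0,12.0)], [(-28.5,14.9)], [(-39.4,15.6)], [(-50.1,13.9)], [(-60.3,10.1)], [(-69.5,4.3)], [(-77.2,-3.3)], [(-83.2,-12.4)], [(-87.2,-22.5)], [(-89.0,-33.2)], [(-88.5,-44.1)], [(-85.8,-54.6)], [(-81.0,-64.3)], [(-74.2,-72.8)], [(-65.8,-79.8)], [(-56.2,-84.8)], [(-45.7,-87.7)], [(-34.8,-88.4)]]
```

>>> play_rows([
  [[15.9,5.4,0],[0,0,0],0],
  [[25.1,11.2,0],[0,0,0],0],
  [[32.8,18.8,0],[0,0,0],0],
  [[38.8,27.9,0],[0,0,0],0],
  [[42.8,38,0],[0,0,0],0],
  [[44.6,48.7,0],[0,0,0],0],
  [[44.1,59.6,0],[0,0,0],0],
  [[41.4,70.1,0],[0,0,0],0],
  [[36.6,79.8,0],[0,0,0],0],
  [[29.8,88.3,0],[0,0,0],0],
  [[21.4,95.3,0],[0,0,0],0],
  [[11.8,100.3,0],[0,0,0],0],
  [[1.3,103.2,0],[0,0,0],0],
  [[-9.6,103.9,0],[0,0,0],0],
  [[-20.3,102.2,0],[0,0,0],0],
  [[-30.5,98.4,0],[0,0,0],0],
  [[-39.7,92.6,0],[0,0,0],0],
  [[-47.4,85,0],[0,0,0],0],
  [[-53.4,75.9,0],[0,0,0],0],
  [[-57.4,65.8,0],[0,0,0],0],
])

```text
t: 14.55
tool_pos: [0.4905, 0.0529, 0.2366]
orientation: [0.0, 0.678, 0.735, 0.001]
ft_force: [4.5, 2.1, 3.6]
grip_width: 0.236
```

Run:
```python
from h import *
c=cam("scene"); cv2.imwrite("pics/s3.png",cv2.resize(c["image"][110:270,150:330],None,fx=3,fy=3)); s=ctrl.observe(); print(s["tool_pos"],s["ft_force"],s["wrist_torque"],s["grip_width"],s["t"])
```

```text
[0.49008982 0.05106908 0.23642951] [0.6537857  0.88593599 9.54576963] [ 0.38060684 -0.67769542 -0.04821723] 0.24284911682812485 14.6
```

View pics/s3.png

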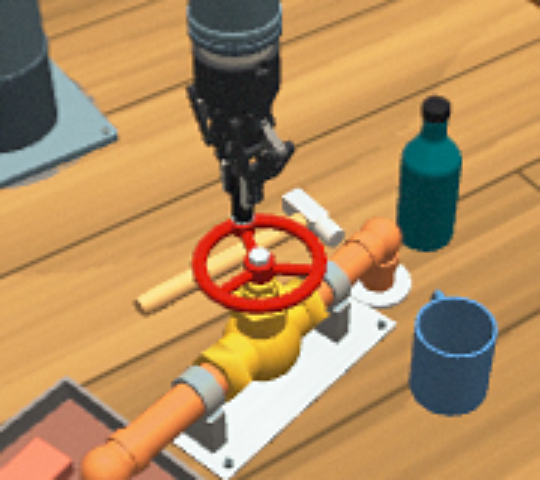

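Still held, and the wheel follows. The handle is now at the near side of the rim.

>>> play_rows([
  [[-1.8,-10.7,0],[0,0,0],0],
  [[-1.3,-21.6,0],[0,0,0],0],
  [[1.4,-32.1,0],[0,0,0],0],
  [[6.2,-41.8,0],[0,0,0],0],
  [[13,-50.3,0],[0,0,0],0],
  [[21.4,-57.3,0],[0,0,0],0],
  [[31,-62.3,0],[0,0,0],0],
  [[41.5,-65.2,0],[0,0,0],0],
  [[52.4,-65.9,0],[0,0,0],0],
  [[63.1,-64.2,0],[0,0,0],0],
  [[73.3,-60.4,0],[0,0,0],0],
  [[82.5,-54.6,0],[0,0,0],0],
  [[90.2,-47,0],[0,0,0],0],
  [[96.2,-37.9,0],[0,0,0],0],
  [[100.2,-27.8,0],[0,0,0],0],
  [[102,-17.1,0],[0,0,0],0],
  [[101.5,-6.2,0],[0,0,0],0],
  [[98.8,4.3,0],[0,0,0],0],
  [[94,14,0],[0,0,0],0],
  [[87.2,22.5,0],[0,0,0],0],
])

```text
t: 17.1
tool_pos: [0.5789, 0.0746, 0.2371]
orientation: [0.001, 0.679, 0.735, 0.001]
ft_force: [4.3, -0.2, 7.2]
grip_width: 0.239
```

>>> play_rows([
  [[-8.4,7,0],[0,0,0],0],
  [[-18,12,0],[0,0,0],0],
  [[-28.5,14.9,0],[0,0,0],0],
  [[-39.4,15.6,0],[0,0,0],0],
  [[-50.1,13.9,0],[0,0,0],0],
  [[-60.3,10.1,0],[0,0,0],0],
  [[-69.5,4.3,0],[0,0,0],0],
  [[-77.2,-3.3,0],[0,0,0],0],
  [[-83.2,-12.4,0],[0,0,0],0],
  [[-87.2,-22.5,0],[0,0,0],0],
  [[-89,-33.2,0],[0,0,0],0],
  [[-88.5,-44.1,0],[0,0,0],0],
  [[-85.8,-54.6,0],[0,0,0],0],
  [[-81,-64.3,0],[0,0,0],0],
  [[-74.2,-72.8,0],[0,0,0],0],
  [[-65.8,-79.8,0],[0,0,0],0],
  [[-56.2,-84.8,0],[0,0,0],0],
  [[-45.7,-87.7,0],[0,0,0],0],
  [[-34.8,-88.4,0],[0,0,0],0],
  [[-34.8,-88.4,0],[0,0,0],0],
])

```text
t: 19.6
tool_pos: [0.5427, -0.0138, 0.2365]
orientation: [-0.0, 0.679, 0.734, -0.001]
ft_force: [0.6, -0.5, 8.9]
grip_width: 0.242
```

Run:
```python
from h import *
F=[]
for i in range(4):
    c=cam("scene"); s=ctrl.observe(); F.append(s["ft_force"])
cv2.imwrite("pics/s4.png",cv2.resize(c["image"][110:270,150:330],None,fx=3,fy=3)); print(s["tool_pos"],np.mean(F,0),s["grip_width"],s["t"])
```

```text
[ 0.54266591 -0.01378092  0.23660956] [ 1.34518037 -0.24378491  8.60976395] 0.24132852839148983 19.8
```

View pics/s4.png

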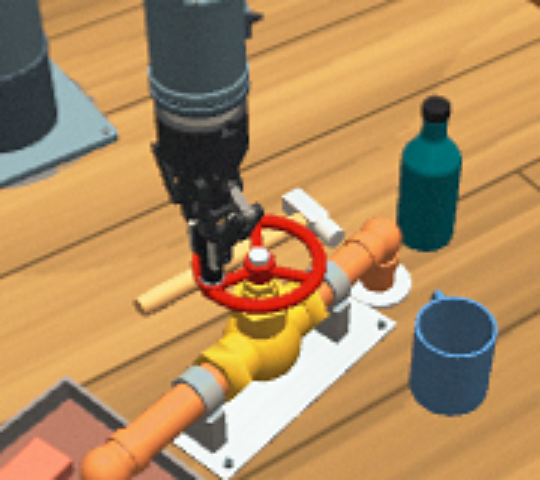

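>>> play_rows([
  [[3.5,0.3,0],[0,0,0],0],
  [[7,0.8,0],[0,0,0],0],
  [[10.7,1.6,0],[0,0,0],0],
  [[10.7,1.6,0],[0,0,0],0],
  [[10.7,1.6,0],[0,0,0],0],
  [[10.7,1.6,0],[0,0,0],0],
])

```text
t: 20.55
tool_pos: [0.5525, -0.0126, 0.2365]
orientation: [-0.0, 0.679, 0.734, -0.001]
ft_force: [-0.7, -1.6, 11.6]
grip_width: 0.24
```

Run:
```python
from h import *
from scipy.optimize import least_squares
F=[]
for n in("scene","top"):
    c=cam(n); s=ctrl.observe(); F.append(s["ft_force"])
    v,u=np.nonzero(c["depth"]>0); P=world(c,np.c_[u,v]); b=c["image"][v,u].astype(int)
    q=P[:,:2]-[.5398,.038]; r=np.hypot(*q.T)
    m=(r>.018)&(r<.044)&(P[:,2]>.17)&(P[:,2]<.195)&(b[:,2]>b[:,1]+60)&(b[:,2]>b[:,0]+60)
    a=np.degrees(np.arctan2(q[m,1],q[m,0]));h=np.histogram(a%360,36,(0,360))[0];print(n,h)
    for k in np.nonzero(h>4)[0]: pass
    # spokes: fit 3 spokes 120 deg apart, phase by circular mean of 3a
    print(" spoke phase mod120",np.degrees(np.angle(np.mean(np.exp(3j*np.radians(a)))))/3)
    cv2.imwrite(f"pics/{n}5.png",cv2.resize(c["image"][110:270,150:330] if n=="scene" else c["image"][130:290,180:360],None,fx=3,fy=3))
print(s["tool_pos"],F,s["grip_width"],s["t"])
```

```text
scene [ 0  0  7 20 10  0  0  0  0  0  0  0  0  0  0  2  1  0  1  0  0  0  0  0
  0  0  0  2  8 14  1  0  0  0  0  0]
 spoke phase mod120 42.05061625381683
top [ 0  0  1 13 22  8  0  0  0  0  0  0  0  0  0 16 21 10  0  0  0  0  0  0
  0  0  1 13 13  3  0  0  0  0  0  0]
 spoke phase mod120 42.78306921832773
[ 0.55253139 -0.01259812  0.23652011] [array([-1.77312519, -1.66948736, 11.28862903]), array([-0.52956833, -1.48794389, 11.32751153])] 0.24096495391317485 20.65
```

View pics/scene5.png

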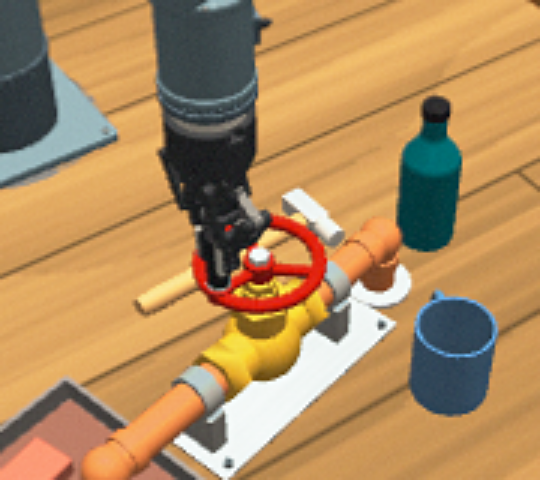

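The handle points at the tray and is held. The spokes (-77.2°), the TCP and the station yaw (-75.5°) all say it's about 1.5° short, so I'll nudge it on.

>>> play_rows([
  [[0.8,0.2,0],[0,0,0],0],
  [[1.7,0.5,0],[0,0,0],0],
  [[1.7,0.5,0],[0,0,0],0],
  [[1.7,0.5,0],[0,0,0],0],
  [[1.7,0.5,0],[0,0,0],0],
])

```text
t: 21.28
tool_pos: [0.5539, -0.0123, 0.2365]
orientation: [-0.001, 0.679, 0.734, -0.002]
ft_force: [-2.0, -1.0, 12.0]
grip_width: 0.241
```

Run:
```python
from h import *
def ph(c,img):
    v,u=np.indices(img.shape[:2]).reshape(2,-1); k=(abs(v-206)<40)&(abs(u-271)<40);u=u[k];v=v[k]
    P=world(c,np.c_[u,v],.18); b=img[v,u].astype(int); q=P[:,:2]-[.5395,.038]; r=np.hypot(*q.T)
    m=(r>.018)&(r<.044)&(b[:,2]>b[:,1]+60)&(b[:,2]>b[:,0]+60)
    a=np.degrees(np.arctan2(q[m,1],q[m,0])); p=np.degrees(np.angle(np.mean(np.exp(3j*np.radians(a)))))/3
    return p,[round(float(np.median(x)),1) for g in range(3) for x in [(a-p-120*g+180)%360-180] for x in [x[abs(x)<20]] if len(x)]
c=cam("top"); s=ctrl.observe()
print("start",ph(c,cv2.imread("pics/top0.png"))); print("now",ph(c,c["image"]))
for _ in range(4):c=cam("top");print(ph(c,c["image"])[0])
print(s["tool_pos"],s["ft_force"],s["joint_velocities"].round(3),s["grip_width"],s["t"])
cv2.imwrite("pics/top6.png",c["image"])
```

```text
start (np.float64(11.685682049637348), [-1.2, 3.5, 0.0])
now (np.float64(43.23754734744236), [-1.0, 1.3, -1.5])
43.23754734744236
43.23754734744236
43.23754734744236
43.23754734744236
[ 0.55390337 -0.01229937  0.23647509] [-1.62490283 -1.20312594 11.60939239] [ 0.001  0.001 -0.001 -0.003  0.001  0.     0.   ] 0.24209383213931376 21.325
```

View pics/top6.png

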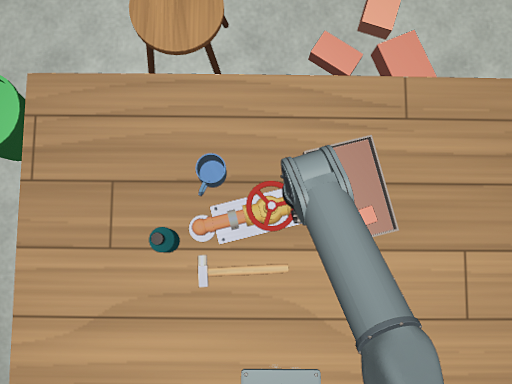

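>>> play_rows([
  [[0.6,0.2,0],[0,0,0],0],
  [[0.6,0.2,0],[0,0,0],0],
  [[0.6,0.2,0],[0,0,0],0],
  [[0.6,0.2,0],[0,0,0],0],
])

```text
t: 22.02
tool_pos: [0.5544, -0.0122, 0.2365]
orientation: [-0.001, 0.679, 0.734, -0.002]
ft_force: [-2.7, -2.7, 11.8]
grip_width: 0.242
```

Run:
```python
from h import *
s=ctrl.observe();print(s["tool_pos"],s["ft_force"],s["grip_width"],s["t"]);print(ctrl.hand_in())
```

```text
[ 0.55444943 -0.01216131  0.23647216] [-2.73486542 -2.69765329 11.83487255] 0.24245319997857553 22.025
the job is handed in; nothing more can be done
None
```

I turned the valve clockwise until it seated, backed it off two full turns, and handed the job in at 22 s with the handle still gripped.

- **Seating:** I stopped when the force at the handle reached about 8.5 N. That puts the washer squeeze at about -0.055 rad, snug and well short of crushing.
- **Final setting:** the gripper ended at x = 554.4 mm, against an estimated seat position of 553.1–554.0 mm.
- **Disagreement:** the last camera check, before a final 0.6 mm nudge, put the wheel about 1.3° short of two turns, while the gripper position said about 0.2° short. I did not repeat the camera check after the nudge, so the setting is good to about 1–2°.
- **Forces:** at hand-in there was about 12 N vertically and 4 N sideways on the tool. Both are within the limits.
- **Other objects:** the bottle, hammer and mug looked unmoved in the last picture. The stone was only partly visible behind the arm there, but I never went near it.

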